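Load the seasoning carrier in the cook's order

TASK

The four seasonings stand in the wooden prep rack in the order in which the cook will reach for them. Move all four across to the wire carrier, one to a compartment, keeping the same left-to-right order as seen from the robot, each upright and fully down on the carrier's floor. Leave the zinc cap, the candle tin and the butter stamp where they stand, and knock nothing over.

Things in the scene. Friction and masses are not known exactly. Their poses are not given: they have to be found in the camera images.
- prep_rack: Light-wood rack, 79 x 296 mm, left or right of the carrier; the four seasonings start in it, one to a cell. Fixed. Origin: centre of underside; y to the left along the row. Four cells, 64 mm square inside, centres at x = 0, y = +0.105, +0.035, -0.035, -0.105 m, floor 12 mm above the worktop. Sides and dividers (5 to 7 mm) rise to 36 mm above the worktop, a dowel handle at each end to 64 mm.
- wire_carrier: Carrier to fill: dark board, 78 x 296 mm, with a low steel wire gallery, empty at the start. Fixed. Origin: centre of underside; y to the left along the row. Four cells, 64 mm square inside, centres at x = 0, y = +0.105, +0.035, -0.035, -0.105 m, floor 12 mm above the worktop. Wire sides and dividers (4 to 5 mm) rise to 37 mm above the worktop, a wire loop handle at each end to 65 mm.
- square_spice_jar: Squarish glass spice jar with labels and a yellow-brown cap, 42 x 42 mm, 96 mm tall, about 0.11 kg, loose. Origin: centre of its underside; z up; its flat sides face its own x and y. It stands with its flats within 0.2 rad of the prep rack's sides. Straight-sided: can be gripped anywhere above the rack's sides.
- round_spice_jar: Round glass spice jar with a dark cap and a green label, 44 mm diameter, 105 mm tall, about 0.11 kg, loose. Origin: centre of its underside; z up. Straight-sided.
- salt_shaker: Glass salt shaker with a domed metal top, 44 mm diameter (34 mm at the top above 70 mm), 90 mm tall, about 0.1 kg, loose. Origin: centre of its underside; z up. Grip it 35 to 65 mm above its underside.
- cork_bottle: Small clear glass bottle with a narrow neck and a cork, the tallest of the four: 47 mm diameter, 127 mm tall, about 0.09 kg, loose. Origin: centre of its underside; z up. Grip the body, 35 to 60 mm above its underside; it narrows above. (The smaller bottles at the back of the worktop are not part of the job.)
- zinc_cap: Grey zinc jar cap, 75 mm diameter, 24 mm high, loose on the worktop in front of the prep rack; not to be moved. Origin: centre of its underside.
- candle_tin: Stub of candle in a shallow tin, 55 mm diameter, 20 mm high, loose on the worktop in front of the carrier; not to be moved. Origin: centre of its underside.
- butter_stamp: Dark wooden butter stamp with a knob, 60 mm diameter, 66 mm high, loose on the worktop behind the carrier; not to be moved. Origin: centre of its underside.

How it is judged:
By the outcome, as a careful person would: the job done as asked, in the order asked, and still so for the second after the job is handed in, with the robot touching nothing.
It also fails if it takes over 102 s, if anything falls off the work surface, if the arm or the gripper's body presses on something with over 40 N, if the wrist force passes 120 N, or if a joint passes its speed limit or range.

ROBOT

A 6-joint arm with a two-finger parallel gripper is mounted at the origin on a cart in front of the work surface, level with it; the furniture and walls round the work are solid. World frame = base frame: x ahead of the robot, y to its left, z up, the work surface at z = 0. Lengths are in m, angles in rad, forces in N, time in s.
With the tool pointing down it reaches from about 0.325 to 0.9 m from the base axis. Payload 6.1 kg.
Tool frame: the origin (TCP) lies midway between the tips of the shut fingers; the grasp point (between the pads) lies 19 mm behind it; z points along the fingers, y is the line along which they close (so a half turn about z gives the same grasp; the last joint's range is limited). The gripper opens to 85 mm and grips with 20 to 120 N. Pads are 22 mm wide; open, the fingers measure 114 mm over their backs; the gripper's body (76 mm by 85 mm) begins 54 mm behind the grasp point. The pads swing forward as they close: fully open they stand 13 mm farther back than shut.
Start: joints at [1.043, 0.22, 1.526, -0, 1.395, -0.126], TCP at [0.244, 0.575, 0.231] pointing down, gripper open.
Joint ranges: [-2.98, 2.98], [-0.91, 2.08], [0.09, 2.57], [-1.24, 4.39], [0.2, 2.65], [-2.68, 2.68]. Speed limits (rad/s): [2.57, 2.57, 3.01, 3.14, 3.14, 3.14].

INTERFACE

Orientations are given as [roll, pitch, yaw] about the fixed x, y, z axes, in that order (R = Rz(yaw) Ry(pitch) Rx(roll)).
In Python, from plant import movep, move_l, set_joints, gripper_to, hold, inverse_kinematics, observe, get_image, get_calibration, Unreachable, job_done gives the robot as it stands. Calls block until the motion is done:
- movep(position, orientation): joint-space move of the TCP to a pose.
- move_l(position, feed=0.15, rotation=None, max_force=None): straight line of the TCP; rotation=None keeps the orientation; feed is the mean speed in m/s. With max_force (N) it stops when the force on the tool has changed by that much, and returns True; else False.
- set_joints(angles): joint-space move.
- gripper_to(opening, f_grip=None): finger opening in m; f_grip is the grip in N (None keeps the last); returns when the fingers have stopped.
- hold(seconds).
- inverse_kinematics(position, orientation): joint angles nearest the present ones, or None.
- observe(): the state.
- get_image(name): name is "side" or "top" or "wrist"; returns (picture, depth): 400x640x3 uint8, red, green, blue; 400x640 float32, m along the optical axis (not along the pixel's ray), 0 where there is no reading.
- get_calibration(name): a dict with "intrinsics" (3x3 intrinsics, pixels), "world_from_camera" (4x4, takes a point from camera to world coordinates). Camera axes: x right, y down, z forward; pixel columns grow to the right and rows downward; lengths in m; the calibration is good to about 2 mm. A picture is of the moment at which its call begins: read the wrist's pose just before it. get_calibration takes no time and is no camera call; for the wrist camera it gives the pose at the moment of the call.
A pose or a line that the arm cannot do raises Unreachable and nothing moves.
- job_done(): hands the job in; it is judged then, once.
The state is a dict: "time_s": time; "q": joint angles; "joint_velocities": joint speeds; "joint_torque": joint torques, N m; "eef_pos": TCP position; "tcp_rot": TCP orientation; "ft_force": force on the tool from outside, world axes, zero at the start; "torque": the same for the moment, N m; "opening": finger opening in m; "grasp_force": force on a finger pad.
Only numpy, scipy, OpenCV 4.12 (cv2) and the standard library are available. Lean on these libraries where they do the work, as an engineer would, in place of code of your own. Each camera call takes 0.05 s, during which the arm holds its last target. There are 200 camera calls.

## Working session

There is one attempt and no reset: what is moved stays moved. The work goes in short steps, each a Python script; the robot and the scene stay as the last script left them, time stands still between calls to the robot, and variables do not carry over. Pictures are saved under pics/ and viewed, at most 14 in all, crops included, and the job is handed in when it is done.

```bash
mkdir -p pics; ls; python3 - <<'E'
from plant import *
import cv2,numpy as np
for n in ("top","side"):
    im,d=get_image(n); c=get_calibration(n)
    cv2.imwrite(f"pics/{n}0.png",im[:,:,::-1]); np.savez(f"{n}0.npz",im=im,d=d,K=c["intrinsics"],T=c["world_from_camera"])
    print(n,np.round(c["world_from_camera"],3).tolist(),c["intrinsics"])
o=observe();print(o["tcp_rot"],o["time_s"],o["opening"])
E
```

```text
pics
top [[-0.029, -0.997, 0.075, 0.408], [-1.0, 0.03, 0.006, 0.003], [-0.009, -0.075, -0.997, 1.103], [0.0, 0.0, 0.0, 1.0]] [[469.91512183   0.         316.1472277 ]
 [  0.         469.91512183 198.03214949]
 [  0.           0.           1.        ]]
side [[0.877, -0.282, 0.389, 0.087], [-0.481, -0.511, 0.713, -0.748], [-0.002, -0.812, -0.584, 0.674], [0.0, 0.0, 0.0, 1.0]] [[371.08261021   0.         315.78072046]
 [  0.         371.08261021 197.0495068 ]
 [  0.           0.           1.        ]]
[-3.13982970e+00 -2.13507817e-04  2.73978647e+00] 0.1 0.08519121027756806
```

View pics/top0.png

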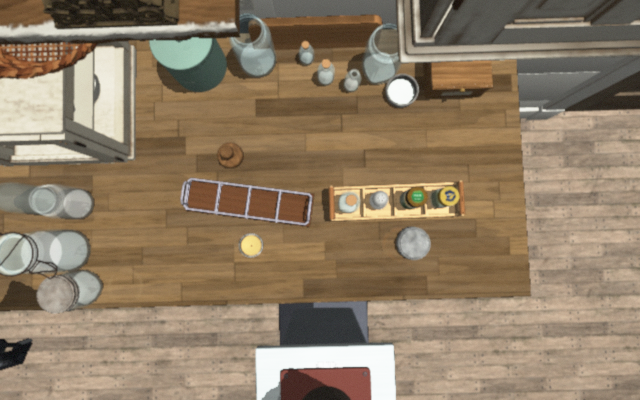

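View pics/side0.png

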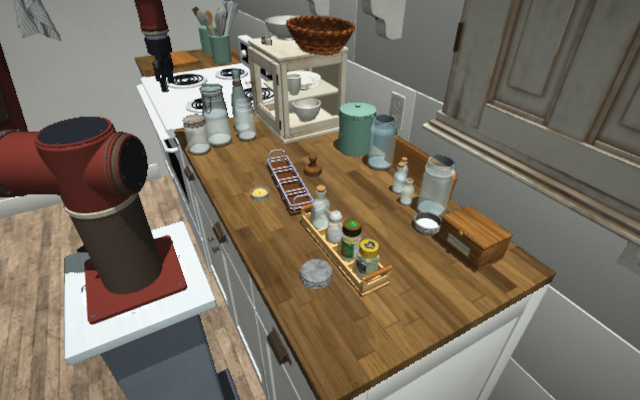

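The top view shows the carrier on the left (px 182–312, 178–224) and the rack on the right (330–463, 182–220). Left to right in the rack are the cork bottle (347,202), salt (380,199), round jar (415,197) and square jar (448,196). The zinc cap is at (413,242), the tin at (251,245) and the stamp at (230,155).

```bash
cat > m.py <<'E'
import numpy as np,cv2
def cloud(n):
    f=np.load(n+"0.npz");d=f["d"];K=f["K"];T=f["T"];v,u=np.mgrid[:400,:640]
    P=np.stack([(u-K[0,2])/K[0,0]*d,(v-K[1,2])/K[1,1]*d,d],-1)@T[:3,:3].T+T[:3,3]
    P[d==0]=np.nan
    return P,f["im"]
def proj(n,p):
    f=np.load(n+"0.npz");c=(np.asarray(p)-f["T"][:3,3])@f["T"][:3,:3];q=c@f["K"].T
    return q[...,:2]/q[...,2:]
E
python3 - <<'E'
from m import *
t,im=cloud("top");s,_=cloud("side")
print("table z",np.nanmedian(t[250:280,300:380,2]),np.nanmedian(s[200:220,230:250,2]))
def box(P,u0,u1,v0,v1,z0,z1):
    Q=P[v0:v1,u0:u1].reshape(-1,3);return Q[(Q[:,2]>z0)&(Q[:,2]<z1)]
for nm,b in dict(carrier=(175,318,170,230),rack=(322,470,175,226)).items():
    Q=box(t,*b,.022,.075);r=cv2.minAreaRect(Q[:,:2].astype(np.float32));print(nm,len(Q),r)
for nm,b in dict(cork=(335,362,188,218),salt=(366,392,188,214),rnd=(402,428,184,210),sq=(436,461,184,210),cap=(395,433,225,260),tin=(238,264,232,258),stamp=(215,245,140,168)).items():
    lo=.05 if nm in("cork","salt","rnd","sq") else .008
    Q=box(t,*b,lo,.2);zm=Q[:,2].max() if len(Q) else 0
    for l in (lo,zm-.012):
        q=Q[Q[:,2]>l];print(nm,len(q),"zmax",zm.round(3),"mid",((q.min(0)+q.max(0))/2).round(3)[:2],"med",np.median(q,0).round(3),"ext",np.ptp(q,0).round(3))
# side cloud in rack region
Q=s.reshape(-1,3);Q=Q[(Q[:,2]>.05)&(Q[:,2]<.2)]
for nm,c in dict(cork=(340,1),).items():pass
np.save("sq.npy",Q)
# upscaled crops
a=cv2.resize(im[165:260,170:475,::-1],None,fx=2.6,fy=2.6,interpolation=cv2.INTER_CUBIC);cv2.imwrite("pics/topcrop.png",a)
E
```

```text
table z -0.0007649872701624982 -0.0004291400381554178
carrier 934 ((0.4858637750148773, 0.16641002893447876), (0.29044532775878906, 0.07348059862852097), 80.81285095214844)
rack 1663 ((0.47601553797721863, -0.16888327896595), (0.07827714085578918, 0.30042028427124023), 0.541584312915802)
cork 396 zmax 0.141 mid [ 0.474 -0.063] med [ 0.471 -0.06   0.096] ext [0.044 0.046 0.09 ]
cork 111 zmax 0.141 mid [ 0.474 -0.062] med [ 0.474 -0.062  0.138] ext [0.023 0.023 0.012]
salt 269 zmax 0.105 mid [ 0.478 -0.129] med [ 0.477 -0.126  0.095] ext [0.038 0.037 0.055]
salt 149 zmax 0.105 mid [ 0.479 -0.128] med [ 0.48  -0.129  0.098] ext [0.028 0.03  0.012]
rnd 449 zmax 0.12 mid [ 0.479 -0.203] med [ 0.477 -0.198  0.116] ext [0.044 0.044 0.07 ]
rnd 338 zmax 0.12 mid [ 0.479 -0.204] med [ 0.479 -0.203  0.116] ext [0.042 0.043 0.012]
sq 467 zmax 0.113 mid [ 0.481 -0.282] med [ 0.478 -0.27   0.106] ext [0.056 0.059 0.058]
sq 312 zmax 0.113 mid [ 0.478 -0.273] med [ 0.479 -0.273  0.107] ext [0.04  0.042 0.012]
cap 870 zmax 0.03 mid [ 0.38 -0.21] med [ 0.379 -0.209  0.023] ext [0.074 0.075 0.02 ]
cap 824 zmax 0.03 mid [ 0.379 -0.211] med [ 0.379 -0.211  0.023] ext [0.071 0.073 0.012]
tin 401 zmax 0.024 mid [0.385 0.164] med [0.386 0.164 0.012] ext [0.053 0.054 0.016]
tin 209 zmax 0.024 mid [0.385 0.164] med [0.384 0.166 0.014] ext [0.053 0.054 0.012]
stamp 526 zmax 0.069 mid [0.597 0.209] med [0.592 0.204 0.024] ext [0.057 0.06  0.059]
stamp 133 zmax 0.069 mid [0.597 0.209] med [0.596 0.208 0.063] ext [0.027 0.028 0.012]
```

View pics/topcrop.png

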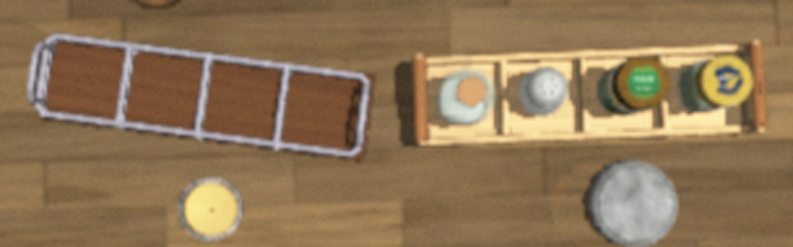

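The crop shows all four carrier cells empty and the row order cork, salt, round, square. The vertical gripper body would hit the 127 mm bottle (top at z = 0.139), so that grasp needs a strong lean. Next I'll refine the rack and carrier poses and check IK.

```bash
cat >> m.py <<'E'
E
python3 - <<'E'
from m import *
from scipy.optimize import minimize
from plant import *
from scipy.spatial.transform import Rotation as R
f=np.load("top0.npz");im=f["im"];K=f["K"];T=f["T"]
v,u=np.mgrid[:400,:640]
ray=np.stack([(u-K[0,2])/K[0,0],(v-K[1,2])/K[1,1],np.ones_like(u)],-1)@T[:3,:3].T
def plane(z): return (T[:3,3]+ray*((z-T[2,3])/ray[...,2])[...,None])[...,:2]
hsv=cv2.cvtColor(im,cv2.COLOR_RGB2HSV)
res={}
for nm,c0,yaw0,m,zt in (("carrier",(.486,.166),-.16,(hsv[...,2]>120)&(hsv[...,1]<70),.035),("rack",(.475,-.17),.0,(hsv[...,2]>150)&(hsv[...,1]<140),.036)):
    XY=plane(zt);Q=XY[m];Q=Q[(abs(Q[:,0]-c0[0])<.075)&(abs(Q[:,1]-c0[1])<.16)]
    def loss(p):
        d=Q-p[:2];c,s=np.cos(p[2]),np.sin(p[2]);x=d[:,0]*c+d[:,1]*s;y=-d[:,0]*s+d[:,1]*c
        iny=np.maximum(abs(y)-.14,0);inx=np.maximum(abs(x)-.0345,0)
        ds=[np.hypot(abs(x)-.0345,iny)]+[np.hypot(y-k,inx) for k in (-.14,-.07,0,.07,.14)]
        return np.minimum(np.min(ds,0),.012).mean()
    best=min((minimize(loss,[c0[0]+a,c0[1]+b,yaw0+w],method="Nelder-Mead",options=dict(initial_simplex=[[c0[0]+a,c0[1]+b,yaw0+w],[c0[0]+a+.01,c0[1]+b,yaw0+w],[c0[0]+a,c0[1]+b+.01,yaw0+w],[c0[0]+a,c0[1]+b,yaw0+w+.05]])) for a in(-.006,.006) for b in(-.01,.0,.01) for w in(-.04,.04)),key=lambda r:r.fun)
    print(nm,len(Q),best.x.round(4),best.fun);res[nm]=best.x
    p=best.x;c,s=np.cos(p[2]),np.sin(p[2])
    for k in (.14,.07,0,-.07,-.14):
        a=[proj("top",[p[0]+c*x-s*k,p[1]+s*x+c*k,zt]) for x in(-.0345,.0345)]
        a=[tuple(np.round(q*8).astype(int).tolist()) for q in a]
        cv2.line(im,a[0],a[1],(255,0,0),1,shift=3)
    for x in(-.0345,.0345):
        a=[proj("top",[p[0]+c*x-s*k,p[1]+s*x+c*k,zt]) for k in(-.14,.14)]
        cv2.line(im,*[tuple(np.round(q*8).astype(int).tolist()) for q in a],(255,0,0),1,shift=3)
np.savez("poses.npz",**res)
cv2.imwrite("pics/fit.png",cv2.resize(im[165:235,170:475,::-1],None,fx=2.6,fy=2.6,interpolation=cv2.INTER_NEAREST))
# IK: vertical and leaning
def rot(yaw,lean,axis):  # tool down, closing along local axis
    pass
from itertools import product
def ik(p,Rm):
    return inverse_kinematics(list(p),list(Rm.as_euler("xyz")))
for nm,p,yaw in (("cork rack",[.474,-.062,.068],res["rack"][2]),("cork carrier",None,res["carrier"][2])):
    if p is None:
        c,s=np.cos(yaw),np.sin(yaw);p=[res["carrier"][0]-s*.105,res["carrier"][1]+c*.105,.068]
    for lab,base in (("left",lambda th,h:R.from_euler("z",yaw)*R.from_euler("x",th)*R.from_euler("xyz",[np.pi,0,np.pi/2*h])),
                     ("front",lambda th,h:R.from_euler("z",yaw)*R.from_euler("y",-th)*R.from_euler("xyz",[np.pi,0,np.pi/2*(h-1)]))):
        for th,h in product((50,55,60,65),(1,-1) if lab=="left" else (0,2)):
            Rm=base(np.radians(th),h);z=Rm.as_matrix()[:,2]
            q=ik(np.array(p)+.019*z,Rm);q2=ik(np.array(p)+.019*z+[0,0,.13],Rm)
            print(nm,lab,th,h,"z",z.round(2),"y",Rm.as_matrix()[:,1].round(2),None if q is None else np.round(q,2),q2 is not None)
E
```

```text
carrier 1219 [ 0.487   0.1664 -0.1599] 0.0024642919950146713
rack 3397 [ 0.4764 -0.1482  0.0051] 0.006989220537465914
cork rack left 50 1 z [-0.    0.77 -0.64] y [1.   0.01 0.  ] [-0.71  0.47  1.83  0.62  1.51 -0.97] True
cork rack left 50 -1 z [-0.    0.77 -0.64] y [-1.   -0.01 -0.  ] [-0.71  0.47  1.83  0.62  1.51  2.17] True
cork rack left 55 1 z [-0.    0.82 -0.57] y [ 1.    0.01 -0.  ] [-0.73  0.53  1.8   0.65  1.57 -1.01] True
cork rack left 55 -1 z [-0.    0.82 -0.57] y [-1.   -0.01  0.  ] [-0.73  0.53  1.8   0.65  1.57  2.14] True
cork rack left 60 1 z [-0.    0.87 -0.5 ] y [1.   0.01 0.  ] [-0.75  0.59  1.77  0.68  1.63 -1.03] True
cork rack left 60 -1 z [-0.    0.87 -0.5 ] y [-1.   -0.01 -0.  ] [-0.75  0.59  1.77  0.68  1.63  2.11] True
cork rack left 65 1 z [-0.    0.91 -0.42] y [1.   0.01 0.  ] [-0.76  0.65  1.74  0.71  1.69 -1.06] True
cork rack left 65 -1 z [-0.    0.91 -0.42] y [-1.   -0.01 -0.  ] [-0.76  0.65  1.74  0.71  1.69  2.08] True
cork rack front 50 0 z [ 0.77  0.   -0.64] y [-0.64 -0.   -0.77] None False
cork rack front 50 2 z [ 0.77  0.   -0.64] y [0.64 0.  
[... 1339 characters left out ...]
2.22] True
cork carrier front 50 0 z [ 0.76 -0.12 -0.64] y [-0.63  0.1  -0.77] None True
cork carrier front 50 2 z [ 0.76 -0.12 -0.64] y [ 0.63 -0.1   0.77] None True
cork carrier front 55 0 z [ 0.81 -0.13 -0.57] y [-0.57  0.09 -0.82] None False
cork carrier front 55 2 z [ 0.81 -0.13 -0.57] y [ 0.57 -0.09  0.82] None False
cork carrier front 60 0 z [ 0.85 -0.14 -0.5 ] y [-0.49  0.08 -0.87] None False
cork carrier front 60 2 z [ 0.85 -0.14 -0.5 ] y [ 0.49 -0.08  0.87] None False
cork carrier front 65 0 z [ 0.89 -0.14 -0.42] y [-0.42  0.07 -0.91] [ 0.75  0.35  2.25  4.37  0.87 -0.56] False
cork carrier front 65 2 z [ 0.89 -0.14 -0.42] y [ 0.42 -0.07  0.91] [0.75 0.35 2.25 4.37 0.87 2.58] False
```

View pics/fit.png

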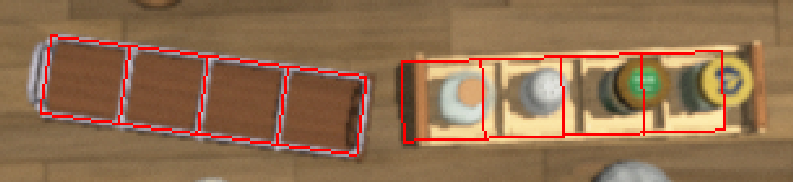

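The red carrier fit lies on the wires. The rack overlay is shifted left by about 20 mm because the fit misled it, so I'll use the depth rectangle centre (0.476, -0.169) instead, which matches the jar positions. My lean sign was reversed, so I'll recheck IK.

```bash
cat > h.py <<'E'
import numpy as np
from plant import *
from scipy.spatial.transform import Rotation as R
RY=0.008; C=np.array([.487,.1664]); CY=-.16
OBJ=dict(cork=(.474,-.062),salt=(.479,-.1285),rnd=(.479,-.2035),sq=(.4785,-.273))
def cell(k): return C+np.array([-np.sin(CY),np.cos(CY)])*k
SL=dict(cork=cell(.105),salt=cell(.035),rnd=cell(-.035),sq=cell(-.105))
def left(yaw,th,h=1): return R.from_euler("z",yaw)*R.from_euler("x",-th)*R.from_euler("xyz",[np.pi,0,np.pi/2*h])
def front(yaw,th,h=0): return R.from_euler("z",yaw)*R.from_euler("y",-th)*R.from_euler("xyz",[np.pi,0,np.pi*h])
def eul(Rm): return list(Rm.as_euler("xyz"))
def tcp(xy,z,Rm): return list(np.array([*xy,z])+.019*Rm.as_matrix()[:,2])  # grasp point -> TCP
E
python3 - <<'E'
from h import *
print({k:v.round(3) for k,v in SL.items()})
for o,xy,yaw in (("rack",OBJ["cork"],RY),("carr",SL["cork"],CY)):
    for nm,fn,hs in (("left",left,(1,-1)),("front",front,(0,1))):
        for th in (50,55,60,65):
            for h in hs:
                Rm=fn(yaw,np.radians(th),h);r=[]
                for z in (.066,.20):
                    q=inverse_kinematics(tcp(xy,z,Rm),eul(Rm));r.append(None if q is None else np.round(q,2).tolist())
                print(o,nm,th,h,Rm.as_matrix()[:,2].round(2),Rm.as_matrix()[:,1].round(2),*r)
for k in OBJ:
    for xy,yaw in ((OBJ[k],RY),(SL[k],CY)):
        for h in (1,-1):
            Rm=left(yaw,0,h);print(k,h,[None if q is None else np.round(q,2).tolist() for q in (inverse_kinematics(tcp(xy,z,Rm),eul(Rm)) for z in(.066,.25))])
E
```

```text
{'cork': array([0.504, 0.27 ]), 'salt': array([0.493, 0.201]), 'rnd': array([0.481, 0.132]), 'sq': array([0.47 , 0.063])}
rack left 50 1 [ 0.01 -0.77 -0.64] [1.   0.01 0.  ] [0.21, 0.37, 1.99, -0.93, 1.21, 0.74] [0.21, 0.12, 1.97, -0.87, 1.38, 0.52]
rack left 50 -1 [ 0.01 -0.77 -0.64] [-1.   -0.01  0.  ] [0.21, 0.37, 1.99, -0.93, 1.21, -2.4] [0.21, 0.12, 1.97, -0.87, 1.38, -2.62]
rack left 55 1 [ 0.01 -0.82 -0.57] [1.   0.01 0.  ] [0.24, 0.43, 1.97, -0.99, 1.27, 0.81] [0.24, 0.17, 1.96, -0.94, 1.42, 0.59]
rack left 55 -1 [ 0.01 -0.82 -0.57] [-1.   -0.01  0.  ] [0.24, 0.43, 1.97, -0.99, 1.27, -2.33] [0.24, 0.17, 1.96, -0.94, 1.42, -2.55]
rack left 60 1 [ 0.01 -0.87 -0.5 ] [1.   0.01 0.  ] [0.27, 0.49, 1.94, -1.04, 1.33, 0.87] [0.27, 0.22, 1.96, -1.0, 1.47, 0.65]
rack left 60 -1 [ 0.01 -0.87 -0.5 ] [-1.   -0.01  0.  ] [0.27, 0.49, 1.94, -1.04, 1.33, -2.27] [0.27, 0.22, 1.96, -1.0, 1.47, -2.5]
rack left 65 1 [ 0.01 -0.91 -0.42] [1.   0.01 0.  ] [0.29, 0.56, 1.92, -1.08, 1.4, 0.92] [0.29, 0.28, 1.95, -1.06, 1.52, 0.7]
rack left 65 -1 [ 0.01 -0.91 -0.42] [-1.   -0.01  0.  ] [0.29, 0.56, 1
[... 2588 characters left out ...]
.09, 1.86, 0.0, 1.38, -0.43]]
salt -1 [None, None]
salt 1 [[0.24, 0.21, 1.91, -0.0, 1.02, 0.4], [0.24, -0.0, 1.77, -0.0, 1.38, 0.4]]
salt -1 [None, None]
rnd 1 [[-0.55, 0.19, 1.94, 0.0, 1.01, -0.56], [-0.55, -0.03, 1.8, 0.0, 1.38, -0.56]]
rnd -1 [[-0.55, 0.19, 1.94, -0.0, 1.01, 2.58], [-0.55, -0.03, 1.8, -0.0, 1.38, 2.58]]
rnd 1 [[0.11, 0.14, 1.99, -0.0, 1.01, 0.27], [0.11, -0.08, 1.85, -0.0, 1.38, 0.27]]
rnd -1 [None, None]
sq 1 [[-0.66, 0.26, 1.86, 0.0, 1.03, -0.67], [-0.66, 0.04, 1.72, 0.0, 1.38, -0.67]]
sq -1 [[-0.66, 0.26, 1.86, -0.0, 1.03, 2.47], [-0.66, 0.04, 1.72, -0.0, 1.38, 2.47]]
sq 1 [[-0.03, 0.09, 2.06, -0.0, 1.0, 0.13], [-0.03, -0.15, 1.91, -0.0, 1.38, 0.13]]
sq -1 [None, None]
```

```bash
python3 - <<'E'
from m import *
for n in ("top","side"):
    P,_=cloud(n);Q=P.reshape(-1,3);Q=Q[np.isfinite(Q).all(1)]
    print(n)
    for x0 in np.arange(.2,.75,.05):
        r=[]
        for y0 in np.arange(.30,.80,.05):
            q=Q[(Q[:,0]>=x0)&(Q[:,0]<x0+.05)&(Q[:,1]>=y0)&(Q[:,1]<y0+.05)]
            r.append(f"{np.percentile(q[:,2],99):.2f}" if len(q)>3 else " -- ")
        print(f"{x0:.2f}",*r)
E
```

```text
top
0.20 0.00  --  0.00 0.00 0.35 -0.00  --  -0.00 0.00  -- 
0.25 0.00 0.00 0.00 0.00 0.14 0.14  --  0.00 0.00 0.00
0.30 0.00 0.00 0.00 0.00 0.17 0.22 0.22 0.00 0.00 0.00
0.35 0.00 0.00 0.00 0.00 0.22 0.22 0.22  --   --   -- 
0.40 0.00 0.00 0.00 0.00 0.16 0.22 0.22 0.00 0.00 0.00
0.45 0.06 0.00 0.00 0.00 0.15 0.15 0.18 0.15 0.00 0.00
0.50 0.07 0.00 0.00 0.00 0.15 0.15 0.18 0.13 0.00  -- 
0.55 0.00 0.00 0.33 0.33 0.33 0.30 0.09 0.12 0.07 0.00
0.60 0.62 0.60 0.33 0.33 0.33 0.04 0.04 0.04 0.08  -- 
0.65 0.62 0.42 0.42 0.42 0.38  --   --   --   --   -- 
0.70 0.41 0.41 0.34 0.35 0.36  --   --   --   --   -- 
side
0.20 -0.00 -0.00 0.00 0.27 0.51 0.51 0.26 -0.00 0.00 0.00
0.25 0.00 0.00 0.00 0.00 0.51 0.50 0.33 0.00 0.00 0.00
0.30 0.00 0.00 0.00 0.00 0.14 0.22  --   --   --   -- 
0.35 0.00 0.00 0.00 0.00 0.22 0.22 0.22  --   --   -- 
0.40 0.00 0.00 0.00 0.00 0.15 0.22 0.22  --   --   -- 
0.45 0.06 0.00 0.00 0.00 0.15 0.15 0.24 0.25 0.00 0.00
0.50 0.06 0.00 0.00 0.00 0.15 0.15 0.25 0.25  --   -- 
0.55 0.00 0.00 0.33 0.33 0.33 0.33 0.33 0.33 0.33  -- 
0.60 0.00 0.00 0.33 0.33 0.33 0.36 0.36 0.33 0.33 -0.00
0.65 0.41 0.41 0.41 0.42 0.41 0.42 0.39 0.39 0.39  -- 
0.70 0.41 0.40 0.34 0.33 0.33 0.41 0.41 0.34 0.39 0.39
```

The cabinet stands at x ≥ 0.55, y ≥ 0.40 and is 0.33 high, and there are jars at y ≥ 0.5, so a pure left lean at the carrier is risky. The bottle is round, so I can swing the lean toward the robot. I'll check IK for that.

```bash
python3 - <<'E'
from h import *
th=np.radians(56)
for o,xy,yaw in (("rack",OBJ["cork"],RY),("carr",SL["cork"],0)):
    for ph in range(0,91,15):
        Rm=left(yaw+np.radians(ph),th);r=[]
        for z in (.069,.13,.22):
            q=inverse_kinematics(tcp(xy,z,Rm),eul(Rm));r.append(None if q is None else np.round(q,2).tolist())
        print(o,ph,"back.22",(np.array([*xy,.069])-.22*Rm.as_matrix()[:,2]).round(2),*r)
E
```

```text
rack 0 back.22 [0.47 0.12 0.19] [0.25, 0.44, 1.96, -1.0, 1.29, 0.82] [0.25, 0.31, 1.97, -0.97, 1.35, 0.72] [0.25, 0.15, 1.95, -0.95, 1.46, 0.57]
rack 15 back.22 [0.43 0.11 0.19] [0.26, 0.33, 2.13, -1.17, 1.12, 0.79] [0.26, 0.18, 2.14, -1.12, 1.18, 0.65] [0.26, -0.01, 2.12, -1.05, 1.27, 0.46]
rack 30 back.22 [0.38 0.1  0.19] None None [0.24, -0.19, 2.28, -1.14, 1.06, 0.32]
rack 45 back.22 [0.34 0.07 0.19] None None [0.14, -0.41, 2.45, -1.18, 0.8, 0.1]
rack 60 back.22 [0.32 0.03 0.19] None None None
rack 75 back.22 [ 0.3  -0.02  0.19] None None None
rack 90 back.22 [ 0.29 -0.06  0.19] None None None
carr 0 back.22 [0.5  0.45 0.19] [0.7, 0.82, 1.34, -0.69, 1.71, 0.88] [0.7, 0.73, 1.35, -0.7, 1.77, 0.82] [0.7, 0.62, 1.33, -0.72, 1.87, 0.74]
carr 15 back.22 [0.46 0.45 0.19] [0.76, 0.72, 1.5, -0.82, 1.55, 0.8] [0.76, 0.63, 1.51, -0.82, 1.6, 0.73] [0.76, 0.51, 1.49, -0.83, 1.7, 0.63]
carr 30 back.22 [0.41 0.43 0.19] [0.8, 0.62, 1.67, -0.95, 1.37, 0.74] [0.8, 0.51, 1.68, -0.94, 1.43, 0.66] [0.8, 0.38, 1.67, -0.93, 1.52, 0.54]
carr 45 back.22 [0.37 0.4  0.19] [0.82, 0.51, 1.85, -1.11, 1.18, 0.71] [0.82, 0.39, 1.86, -1.07, 1.23, 0.6] [0.82, 0.24, 1.84, -1.03, 1.32, 0.45]
carr 60 back.22 [0.35 0.36 0.19] None [0.8, 0.26, 2.04, -1.23, 1.02, 0.55] [0.8, 0.09, 2.02, -1.13, 1.09, 0.35]
carr 75 back.22 [0.33 0.32 0.19] None None [0.74, -0.07, 2.18, -1.22, 0.84, 0.23]
carr 90 back.22 [0.32 0.27 0.19] [0.62, 0.17, 2.33, 4.3, 0.55, 0.85] None None
```

```bash
cat >> h.py <<'E'
TH=np.radians(56)
def pic(n,name):
    import cv2
    im,_=get_image(n);cv2.imwrite(f"pics/{name}.png",im[:,:,::-1]);return im
def st(*a):
    o=observe();print(*a,"t",round(o["time_s"],1),"op",round(o["opening"],4),"gf",np.round(o["grasp_force"],1),"pos",np.round(o["eef_pos"],3),"F",np.round(o["ft_force"],1))
E
python3 - <<'E'
from h import *
p=observe()["eef_pos"]
move_l([p[0],p[1],.36],feed=.25)
q=list(observe()["q"]);q[0]=.3;set_joints(q)
Rm=left(RY+np.radians(12),TH);xy=OBJ["cork"]
gripper_to(.070,f_grip=40)
movep(tcp(xy,.22,Rm),eul(Rm));st("above")
print(move_l(tcp(xy,.069,Rm),feed=.12,max_force=12));st("down")
pic("side","pick1");pic("wrist","pick1w")
E
```

```text
above t 4.1 op 0.0699 gf 0.0 pos [ 0.478 -0.077  0.21 ] F [ 0.2 -0.5  0.1]
False
down t 5.5 op 0.07 gf 0.0 pos [ 0.478 -0.077  0.059] F [ 1.   0.3 -0.2]
```

View pics/pick1.png

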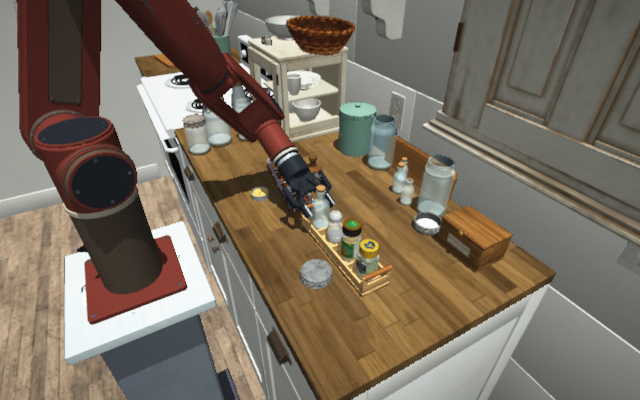

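View pics/pick1w.png

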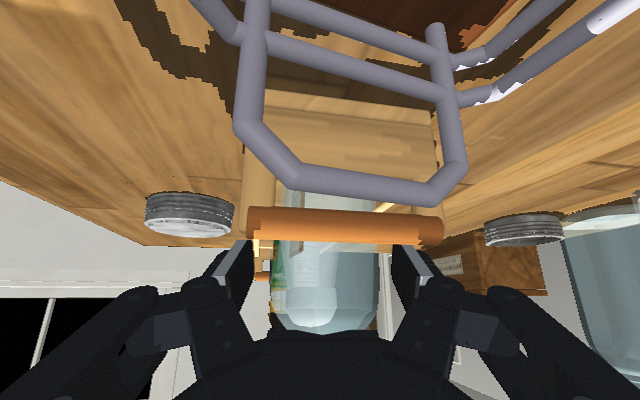

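The side view shows the leaning gripper straddling the cork bottle at (318,205) with nothing disturbed. The wrist view shows the bottle (285–380, 250–330) centred between the pads (240 and 400). Now I grip and carry.

```bash
python3 - <<'E'
from h import *
xy=OBJ["cork"];R1=left(RY+np.radians(12),TH);R2=left(np.radians(33),TH)
gripper_to(.030,f_grip=40);st("grip")
move_l(tcp(xy,.22,R1),feed=.2);st("lift")
movep(tcp(SL["cork"],.22,R2),eul(R2));st("over")
move_l(tcp(SL["cork"],.10,R2),feed=.2)
pic("top","c1")
print(move_l(tcp(SL["cork"],.070,R2),feed=.05,max_force=8));st("placed")
pic("side","c1s")
E
python3 -c "
import cv2,numpy as np
a=cv2.imread('pics/c1.png')[110:270,130:470];b=cv2.imread('pics/c1s.png')[110:270,130:470]
cv2.imwrite('pics/c1j.png',cv2.resize(np.vstack([a,b]),None,fx=1.8,fy=1.8))"
```

```text
grip t 6.0 op 0.0463 gf 40.4 pos [ 0.478 -0.077  0.059] F [0.1 0.9 4.3]
lift t 6.9 op 0.0459 gf 40.7 pos [ 0.477 -0.077  0.208] F [ 0.4 -0.3 -0.6]
over t 8.1 op 0.0458 gf 40.7 pos [0.512 0.256 0.209] F [-0.6 -1.2 -0.9]
True
placed t 9.5 op 0.0464 gf 40.9 pos [0.512 0.256 0.059] F [-0.8  1.6  4.4]
```

View pics/c1j.png

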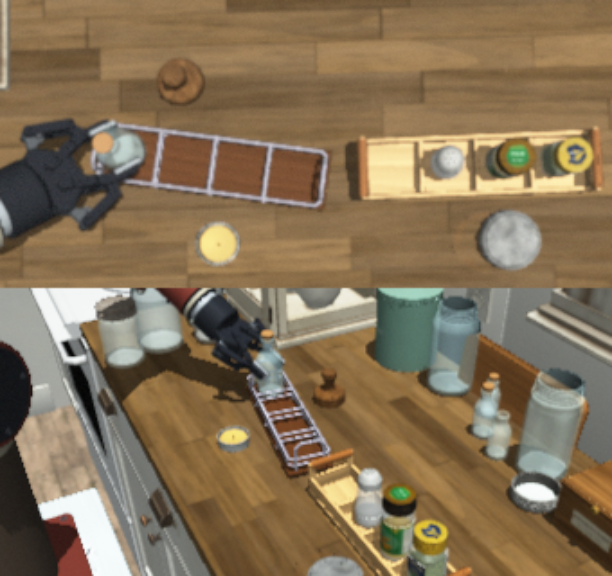

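The bottle stands in the leftmost cell with TCP z at the pick height, so it is seated. I'll release it and go on to salt, checking by depth.

```bash
cat >> h.py <<'E'
def carry(k,zg,tol=.001,pre=.066,rel=.062):
    R1=left(RY,0);R2=left(CY,0)
    gripper_to(pre,f_grip=40)
    movep(tcp(OBJ[k],.26,R1),eul(R1))
    print("touch",move_l(tcp(OBJ[k],zg,R1),feed=.15,max_force=12));st("down")
    gripper_to(.025,f_grip=40);st("grip")
    move_l(tcp(OBJ[k],zg+.17,R1),feed=.25);st("lift")
    movep(tcp(SL[k],zg+.17,R2),eul(R2))
    move_l(tcp(SL[k],zg+.03,R2),feed=.2)
    print("touch",move_l(tcp(SL[k],zg-.001,R2),feed=.05,max_force=8));st("placed")
    gripper_to(rel)
    move_l(tcp(SL[k],zg+.17,R2),feed=.2);st("up")
def tops(name):
    im=pic("top",name);_,d=get_image("top");c=get_calibration("top");K=c["intrinsics"];T=c["world_from_camera"]
    v,u=np.mgrid[:400,:640]
    P=(np.stack([(u-K[0,2])/K[0,0]*d,(v-K[1,2])/K[1,1]*d,d],-1)@T[:3,:3].T+T[:3,3]).reshape(-1,3)
    P=P[d.ravel()>0]
    for k,h in dict(cork=.139,salt=.102,rnd=.117,sq=.108).items():
        for w,xy in (("rack",OBJ[k]),("carr",SL[k])):
            q=P[(np.hypot(*(P[:,:2]-xy).T)<.03)&(P[:,2]>.055)&(P[:,2]<.16)]
            if len(q)>20:
                m=q[:,2].max();t=q[q[:,2]>m-.012];print(k,w,"ztop",m.round(3),"expected",h,"off mm",((t.min(0)+t.max(0))[:2]/2-xy).__mul__(1000).round(0))
E
python3 - <<'E'
from h import *
R2=left(np.radians(33),TH)
gripper_to(.058)
move_l(tcp(SL["cork"],.22,R2),feed=.2)
q=list(observe()["q"]);q[0]=.0;set_joints(q)
tops("t1")
carry("salt",.066)
E
```

```text
cork carr ztop 0.142 expected 0.139 off mm [-2. -2.]
salt rack ztop 0.105 expected 0.102 off mm [1. 1.]
rnd rack ztop 0.122 expected 0.117 off mm [-0.  0.]
sq rack ztop 0.113 expected 0.108 off mm [-0. -1.]
touch False
down t 15.1 op 0.0663 gf 0.0 pos [ 0.48  -0.129  0.048] F [ 0.  -0.7  0.4]
grip t 15.5 op 0.037 gf 39.9 pos [ 0.48  -0.129  0.048] F [ 0.3 -0.2  5.4]
lift t 16.3 op 0.0373 gf 39.7 pos [ 0.478 -0.128  0.215] F [ 0.7 -0.3 -1.4]
touch True
placed t 19.0 op 0.0377 gf 40.8 pos [0.492 0.201 0.048] F [-1.4 -0.4  6.5]
up t 20.4 op 0.0622 gf 0.0 pos [0.492 0.201 0.216] F [-0.6 -0.2 -0.3]
```

Cork is upright and centred, and salt is placed. Next are round and square.

```bash
python3 - <<'E'
from h import *
carry("rnd",.079)
carry("sq",.075)
q=list(observe()["q"]);q[0]=-.7;set_joints(q)
tops("t2");pic("side","s2");st("end")
E
python3 -c "
import cv2,numpy as np
a=cv2.imread('pics/t2.png')[110:270,130:470];b=cv2.imread('pics/s2.png')[110:270,180:520]
cv2.imwrite('pics/end.png',cv2.resize(np.vstack([a,b]),None,fx=1.8,fy=1.8))"
```

```text
touch False
down t 23.4 op 0.0662 gf 0.0 pos [ 0.48  -0.204  0.061] F [-0.4 -0.5  0. ]
grip t 23.8 op 0.0426 gf 36.6 pos [ 0.48  -0.204  0.061] F [1.  0.8 4.2]
lift t 24.6 op 0.0424 gf 36.6 pos [ 0.478 -0.203  0.228] F [-0.3  0.5 -2. ]
touch True
placed t 27.3 op 0.042 gf 35.0 pos [0.481 0.132 0.061] F [ 1.5 -0.2  1.8]
up t 28.6 op 0.0622 gf 0.0 pos [0.481 0.132 0.229] F [ 0.2 -0.4 -0.7]
touch False
down t 31.7 op 0.0661 gf 0.0 pos [ 0.479 -0.274  0.057] F [ 0.9 -0.2 -0.7]
grip t 32.1 op 0.0412 gf 40.3 pos [ 0.479 -0.274  0.057] F [ 0.3 -0.5  5.5]
lift t 32.9 op 0.0412 gf 40.3 pos [ 0.478 -0.272  0.224] F [-0.8 -1.1 -1.5]
touch True
placed t 35.6 op 0.041 gf 40.2 pos [0.47  0.062 0.057] F [ 1.7 -0.6  1.6]
up t 36.9 op 0.0619 gf 0.0 pos [0.469 0.063 0.225] F [-0.4  0.6 -0.2]
cork carr ztop 0.141 expected 0.139 off mm [-1. -2.]
salt carr ztop 0.104 expected 0.102 off mm [-0. -2.]
rnd carr ztop 0.121 expected 0.117 off mm [-2.  0.]
sq carr ztop 0.112 expected 0.108 off mm [-1. -1.]
end t 38.3 op 0.0621 gf 0.0 pos [ 0.408 -0.24   0.225] F [-0.5  0.2 -0.2]
```

View pics/end.png

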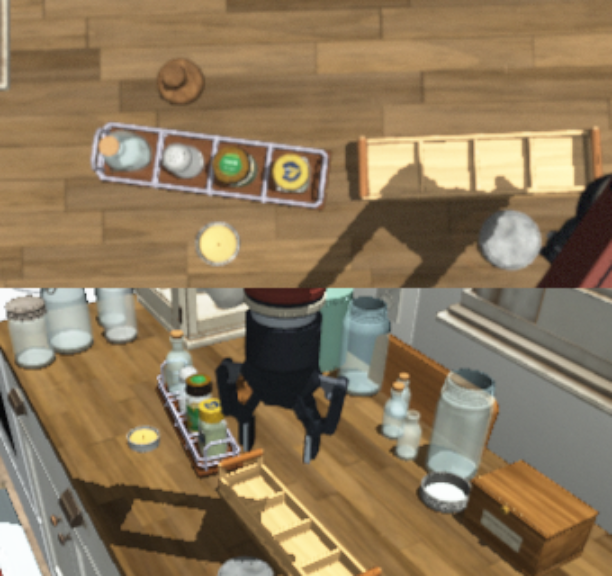

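The carrier now holds cork, salt, round and square, left to right. All are upright and seated, the rack is empty, and the cap, tin and stamp have not moved.

```bash
python3 -c "
from plant import *
hold(.3);print(job_done())"
```

```text
the job is handed in; nothing more can be done
None
```

The job is handed in: all four seasonings stand upright in the wire carrier in their original left-to-right order (cork bottle, salt, round jar, square jar), and the cap, tin and stamp were left untouched, at about 39 s of the 102 s allowed.

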